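# Swing the vial tray home in the reader and bolt it

### The arm

A 6-joint arm with a two-finger parallel gripper is mounted at the origin on the work surface. World frame = base frame: x ahead of the robot, y to its left, z up, the work surface at z = 0. Lengths are in mm, angles in degrees, forces in N, time in s.
With the tool pointing down it reaches from about 350 to 775 mm from the base axis. Payload 5.5 kg.
Tool frame: the origin (TCP) lies on the centre line of the jaws, within the pads' length; the fingertips stand 8 mm ahead of it and the grasp point (between the pads) lies 11 mm behind it; z points along the fingers, y is the line along which they close (so a half turn about z gives the same grasp; the last joint's range is limited). The gripper opens to 85 mm and grips with 20 to 120 N. Pads are 22 mm wide; open, the fingers measure 114 mm over their backs; the gripper's body (76 mm by 85 mm) begins 54 mm behind the grasp point. The pads swing forward as they close: fully open they stand 13 mm farther back than shut.
Start: joints at [65.34, 17.945, 2.641, 74.691, 0, 82.002], TCP at [164.887, 550.893, 239.323] pointing down, gripper open.
Joint ranges: [-158.12, 158.12], [-49.38, 96.58], [-58.88, 72.47], [-126.05, 133.96], [-84.25, 85.87], [-180, 180]. Speed limits (degrees/s): [147.25, 147.25, 180, 180, 180, 180].

### API

Orientations are given as [roll, pitch, yaw] about the fixed x, y, z axes, in that order (R = Rz(yaw) Ry(pitch) Rx(roll)).
In Python, from cell import env gives the robot as it stands. Calls block until the motion is done:
- env.goto(position, orientation): joint-space move of the TCP to a pose.
- env.move_l(position, rot=None, vel=150): straight line of the TCP; rot=None keeps the orientation; vel is the mean speed in mm/s.
- env.set_joints(angles): joint-space move.
- env.move_gripper(opening, effort=None): opening from 0.0 (shut) to 1.0 (fully open); effort is the grip in N (None keeps the last); returns when the fingers have stopped.
- env.pause(seconds).
- env.ik(position, orientation): joint angles nearest the present ones, or None.
- env.capture(name): name is "side" or "top" or "wrist"; returns the picture (400x640x3 uint8, red, green, blue); there is no depth.
- env.calibration(name): a dict with "fx", "fy", "cx", "cy" (pixels), "k1" (the pictures are not rectified: a ray, as slopes to the right and down, at radius r is drawn at 1 + k1 r^2 times it, then the intrinsics apply), "world_from_camera" (4x4, takes a point from camera to world coordinates). Camera axes: x right, y down, z forward; pixel columns grow to the right and rows downward; lengths in mm; the calibration is good to about 2 mm. A picture is of the moment at which its call begins: read the wrist's pose just before it. calibration takes no time and is no camera call; for the wrist camera it gives the pose at the moment of the call.
A pose or a line that the arm cannot do raises env.PlanningError and nothing moves.
- env.sign_off(): hands the job in; it is judged then, once.
Trained networks look in the newest picture that a camera, given by its name, has taken for a name from the list of things; names that differ only in an ending like _2 or _b are one class to them, and where a whole thing is asked for, a point or a joint stands for the part that bears it (a point fixed in the world has none). Each returns a list of dicts, best first, with "conf" (0 to 1); they miss things now and then, are a little off and sometimes report something else, mostly with a low value. They report only what shows in the picture. A call takes as long as a camera call.
- env.find_in(camera, query): "bbox" ([left, top, width, height] in pixels, round what is visible of it).
Readings, each from a call of its own:
- env.read_time(): time.
- env.read_joints(): joint angles.
- env.read_qd(): joint speeds.
- env.read_effort(): joint torques, N m.
- env.read_ee_pos(): TCP position.
- env.read_tcp_rot(): TCP orientation.
- env.read_wrist_force(): force on the tool from outside, world axes, zero at the start.
- env.read_ft_torque(): the same for the moment, N m.
- env.read_finger_gap(): opening from 0.0 (shut) to 1.0 (fully open).
- env.read_grip_force(): force on a finger pad.
Only numpy, scipy, OpenCV 4.12 (cv2) and the standard library are available. Lean on these libraries where they do the work, as an engineer would, in place of code of your own. Each camera call takes 0.05 s, during which the arm holds its last target. There are 200 camera calls.

### The job

Push the grey vial tray near its free corner so that it swings round on its pivot pin and drives the reader's blue plunger all the way in; keep pressing it home for a good second so that the plunger feels some 15 N, and never more than 25 N. Then let go and slide the red-knobbed bolt all the way across behind the tray so that it cannot swing back. Leave the blue-capped tube, the amber jar and the white beaker where they stand.

Things in the scene. Friction and masses are not known exactly. Their poses are not given: they have to be found in the camera images.
- station: Fixed aluminium deck plate 345 x 345 x 8 mm (own x -170..175, y -70..275). Origin: axis of the upright steel pivot pin (12 mm thick, 22 mm head, top 52 mm up), at bench level; z up, y along the tray's home direction, x towards the reader. White reader housing at about x 86..166, y 40..210, top 78 mm up.
- tray: Grey tray 90 x 160 x 33 mm, about 0.6 kg, vial tops 52 mm up. Lies loose on the deck (8 mm above bench) round the pin, 1 mm play. Origin: pivot hole, underside; spans own x -18..72, y -18..142 mm. Home: against the stopped plunger, axes within 0.05 rad of the station's. Starts 0.9 to 1.35 rad anticlockwise (from above) of home: swing it clockwise. Slick: unknown friction, 0.5 to 3 N.
- tray_corner (a point): Where to push: on the tray's outer face x = -18 mm, at y = 118 mm, 18 mm above its underside; push towards the tray's +x. With the tray home it lies straight across from the plunger, equally far from the pin.
- plunger: Blue round-nosed plunger of the reader, 14 mm thick, 26 mm above bench, at station y = 118 mm; slides along station +x, travel up to 10 mm. Origin: centre of the nose ball (radius 7 mm). Its rigid stop lies with the origin anywhere from station x = 73.5 to 84.5 mm: feel for it. About 5 N of friction on the way; no spring. Friction keeps up to a quarter of the push from reaching it.
- bolt (a joint): Travel (m) of the locking bolt along station -y: 0 drawn back, 0.045 fully across (hard stop); friction about 2 N. Steel bar 14 mm wide, top 33 mm above bench, centred on station x = -34 mm; nose at station y = 169 mm drawn back, 124 mm across, then behind the tray's face x = -18 mm with 3 to 15 mm to spare. It strikes the tray if that is far from home.
- bolt_knob (a point): On the axis of the bolt's upright red knob (16 mm thick, from 33 to 75 mm above bench), 60 mm above bench; station x = -34 mm, y = 244 mm minus the bolt's travel. Push it towards station -y.
- blue_tube: Standing tube with blue cap, 34 mm thick, 85 mm tall; origin: centre of underside. Bystander.
- amber_jar: Amber jar with white cap, 48 mm thick, 75 mm tall; origin: centre of underside. Bystander.
- beaker: White plastic beaker, 60 mm wide, 70 mm tall; origin: centre of underside. Bystander.

How it is judged (in metres and radians):
On the way, in this order (a step that is already met when the one before it is completed fails the run):
1. the tray is pressed home against the plunger's stop with 10 to 20 N, for 0.8 s (contact force between tray and plunger between 10 and 20 N), for 0.8 s.
2. the bolt is fully across (value of joint bolt above 0.042 m), for 0.2 s.
At the end, for the whole second after the job is handed in: The bolt is at least 42 mm across, the tray is still on its pin, within 0.07 rad of the station's axes, flat and at rest (value of joint bolt above 0.042 m and angle between the x axis of tray and the x axis of station, either way round below 0.07 rad and distance between tray and station below 0.012 m and linear speed of tray below 0.01 m/s and angle between tray's own z axis and vertical below 0.03 rad); the robot touches nothing.
It fails at once if the plunger is pressed with more than 25 N (contact force between tray and plunger above 25 N).
It fails at once if a bystander is moved more than 15 mm (distance of any of blue_tube, amber_jar, beaker from where it was at the start of the episode above 0.015 m).
It fails at once if the tray is tipped (angle between tray's own z axis and vertical above 0.15 rad).
It also fails if it takes over 64 s, if anything falls off the work surface, if the arm or the gripper's body presses on something with over 40 N, if the wrist force passes 120 N, or if a joint passes its speed limit or range.

## Working session

There is one attempt and no reset: what is moved stays moved. The work goes in short steps, each a Python script; the robot and the scene stay as the last script left them, time stands still between calls to the robot, and variables do not carry over. Pictures are saved under pics/ and viewed, at most 10 in all, crops included, and the job is handed in when it is done.

```bash
ls; mkdir -p pics; python3 - <<'E'
from cell import env
import cv2,numpy as np
for n in ("top","side"):
    im=env.capture(n); cv2.imwrite(f"pics/{n}0.png",im[:,:,::-1])
    c=env.calibration(n); print(n,c["fx"],c["fy"],c["cx"],c["cy"],c["k1"],np.round(c["world_from_camera"],3).tolist())
    for q in ("station","tray","plunger","bolt_knob","blue_tube","amber_jar","beaker"):
        print(q,[(np.round(d["bbox"]).tolist(),round(d["conf"],2)) for d in env.find_in(n,q)[:2]])
print(env.read_time(), env.read_tcp_rot())
E
```

```text
cell.py
pics
top 458.60410282340206 458.60410282340206 315.55487633600154 193.24542163992257 -0.13239562367523636 [[0.006, -0.999, 0.042, 579.075], [-1.0, -0.005, 0.022, 57.985], [-0.022, -0.042, -0.999, 1036.251], [0.0, 0.0, 0.0, 1.0]]
station [([270.0, 107.0, 176.0, 181.0], 0.75)]
tray [([345.0, 186.0, 68.0, 82.0], 0.6)]
plunger [([453.0, 172.0, 32.0, 25.0], 0.62), ([355.0, 164.0, 5.0, 9.0], 0.61)]
bolt_knob [([287.0, 198.0, 41.0, 14.0], 0.75)]
blue_tube [([449.0, 233.0, 28.0, 20.0], 0.65)]
amber_jar [([453.0, 172.0, 31.0, 22.0], 0.73)]
beaker [([237.0, 127.0, 28.0, 28.0], 0.56)]
side 395.3502512872364 395.3502512872364 311.8527053001136 197.51472877208795 -0.0083291262107677 [[0.908, -0.256, 0.333, 352.236], [-0.42, -0.539, 0.73, -515.42], [-0.007, -0.802, -0.597, 543.026], [0.0, 0.0, 0.0, 1.0]]
station [([232.0, 180.0, 219.0, 162.0], 0.78)]
tray [([258.0, 238.0, 95.0, 53.0], 0.65)]
plunger [([356.0, 224.0, 9.0, 7.0], 0.52), ([231.0, 181.0, 222.0, 161.0], 0.18)]
bolt_knob [([293.0, 180.0, 13.0, 46.0], 0.51)]
blue_tube [([326.0, 319.0, 24.0, 56.0], 0.79)]
amber_jar []
beaker [([315.0, 144.0, 24.0, 38.0], 0.81)]
0.8 [1.79993134e+02 1.07204438e-03 1.63337103e+02]
```

```bash
python3 - <<'E'
import cv2
a=cv2.imread("pics/top0.png")[80:310,220:500]
cv2.imwrite("pics/topc.png",cv2.resize(a,None,fx=2.6,fy=2.6,interpolation=cv2.INTER_CUBIC))
E
```

```text
(no output)
```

View pics/topc.png

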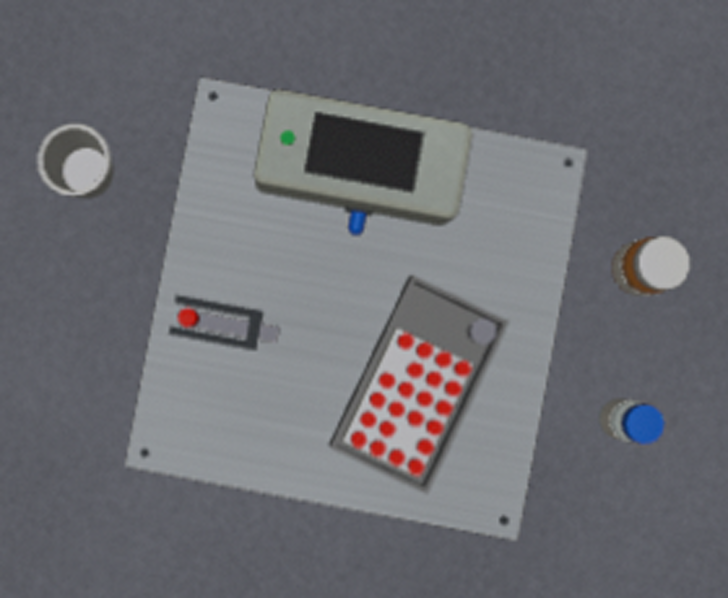

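View pics/side0.png

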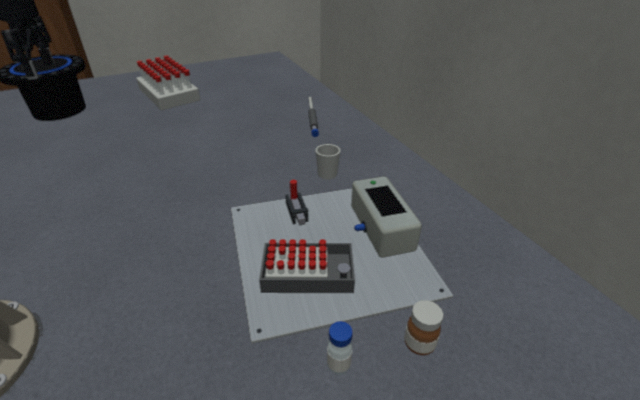

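The top view, a crop at 2.6x with offset (220,80), shows the deck corners at (202,78), (586,150), (518,540) and (127,466). The pin head is at (482,330), the knob at (187,317) and the plunger at (357,222). The tray rim corners are at (412,277), (505,322), (427,490) and (332,443), so the tray is swung about 60-70° anticlockwise. The bystanders are well clear of the tray's path. The side view agrees.

```bash
cat > h.py <<'E'
import numpy as np, cv2
from cell import env
from scipy.optimize import least_squares
def proj(c,P):
    T=np.linalg.inv(c["world_from_camera"]); K=np.array([[c["fx"],0,c["cx"]],[0,c["fy"],c["cy"]],[0,0,1]])
    return cv2.projectPoints(np.float64(P),cv2.Rodrigues(T[:3,:3])[0],T[:3,3],K,np.array([c["k1"],0,0,0]))[0][:,0]
def s2w(s,P):
    P=np.atleast_2d(P).astype(float); c,n=np.cos(s[2]),np.sin(s[2])
    return np.c_[s[0]+c*P[:,0]-n*P[:,1], s[1]+n*P[:,0]+c*P[:,1], P[:,2]]
E
python3 - <<'E'
from h import *
c=env.calibration("top"); g=cv2.cvtColor(cv2.imread("pics/top0.png"),cv2.COLOR_BGR2GRAY)
px=lambda L: np.float32(L)/2.6+np.float32([220,80])-0.3
sub=lambda p:cv2.cornerSubPix(g,p.copy(),(4,4),(-1,-1),(3,30,.01))
pl=px([(202,78),(586,150),(518,540),(127,466)]); q=sub(pl); print(np.round(q-pl,1).tolist())
tr=px([(412,277),(505,322),(427,490),(332,443)]); t=sub(tr); print(np.round(t-tr,1).tolist())
oth=px([(482,330),(187,317)])
P=[(175,275,8),(175,-70,8),(-170,-70,8),(-170,275,8),(0,0,52),(-34,244,75)]
obs=np.r_[q,oth]
r=least_squares(lambda s:(proj(c,s2w(s,P))-obs).ravel(),[480,0,0.1],x_scale=[100,100,1],loss="soft_l1")
s=r.x; print("station",s,np.round(proj(c,s2w(s,P))-obs,1).tolist())
T=[(72,-18,41),(-18,-18,41),(-18,142,41),(72,142,41)]
f=lambda a:(proj(c,s2w([s[0]+a[1],s[1]+a[2],s[2]+a[0]],T))-t).ravel()
r2=least_squares(f,[1.1,0,0],x_scale=[1,10,10],loss="soft_l1"); print("tray",r2.x,np.round(r2.fun,1))
cs=env.calibration("side")
print("side pred pin,knob,plate",np.round(proj(cs,s2w(s,[P[4],P[5]]+P[:4]))).tolist())
np.save("s.npy",np.r_[s,r2.x])
# plunger nose tip and bystanders
for nm,uv,z in (("nose",px([(356,234)])[0],26),("tube",px([(643,424)])[0],85),("jar",px([(664,263)])[0],75),("beaker",px([(75,158)])[0],70)):
    w=least_squares(lambda v:(proj(c,[[v[0],v[1],z]])-uv).ravel(),[500,0]).x
    d=w-s[:2]; cc,n=np.cos(s[2]),np.sin(s[2]); print(nm,w.round(1),"station",(cc*d[0]+n*d[1]).round(1),(-n*d[0]+cc*d[1]).round(1))
# IK along arc
for off in (0,90,180,270):
    ok=[]
    for a in np.linspace(r2.x[0],-.05,6):
        p=s2w([s[0],s[1],s[2]+a],[(-18-20,118,26)])[0]
        j=env.ik(p,[180,0,np.degrees(s[2]+a)+off]); ok.append(None if j is None else int(j[5]))
    print(off,ok)
print(env.read_time())
E
```

```text
[[-0.8999999761581421, -0.10000000149011612], [0.30000001192092896, 0.10000000149011612], [-1.100000023841858, 0.20000000298023224], [-0.8999999761581421, -0.5]]
[[-0.800000011920929, -1.0], [-0.30000001192092896, -0.0], [-1.0, 0.5], [-2.0, 0.6000000238418579]]
station [ 5.91386658e+02 -1.13774426e+02 -1.82754823e-01] [[0.0, -0.4], [0.2, -0.2], [0.7, 0.0], [-0.2, 0.4], [0.3, 0.5], [-1.5, -0.4]]
tray [1.30643206 1.12409165 2.21260158] [-0.1 -0.5  0.8 -0.7 -0.4  0.7 -0.2  0.5]
side pred pin,knob,plate [[343.0, 266.0], [292.0, 180.0], [376.0, 183.0], [452.0, 294.0], [250.0, 340.0], [230.0, 206.0]]
nose [673.9 -10.5] station 62.4 116.6
tube [ 517. -238.] station -50.6 -135.7
jar [ 647.2 -259.3] station 81.4 -132.9
beaker [731.7 222.8] station 76.9 356.5
0 [94, 113, 133, 151, 169, -173]
90 [4, 23, 43, 61, 79, 96]
180 [-85, -66, -46, -28, -10, 6]
270 [-175, -156, -136, -118, -100, -83]
0.8
```

```bash
cat >> h.py <<'E'
S=np.load("s.npy") if __import__("os").path.exists("s.npy") else None
def pose(a,gap,z,y=118):   # TCP pose behind tray face, tray at angle a; gap from face to TCP
    return s2w([S[0],S[1],S[2]+a],[(-18-gap,y,z)])[0],[180,0,(np.degrees(S[2]+a)+180+180)%360-180]
def F(a=0):  # force on tool resolved in tray axes at angle a
    f=np.array(env.read_wrist_force()); t=S[2]+a
    return np.round([f[0]*np.cos(t)+f[1]*np.sin(t),-f[0]*np.sin(t)+f[1]*np.cos(t),f[2]],2)
E
python3 - <<'E'
from h import *
a=S[3]; print(env.read_finger_gap())
env.move_gripper(0.0)
env.goto(*pose(a,38,130)); print(env.read_time(),F(a))
env.move_l(pose(a,38,34)[0],vel=120); print(env.read_time(),F(a))
z=34
while z>25 and abs(F(a)[2])<3:
    z-=1; env.move_l(pose(a,38,z)[0],vel=30)
print("z",z,F(a),env.read_time(),env.read_ee_pos())
if abs(F(a)[2])>=3: z+=3; env.move_l(pose(a,38,z)[0],vel=30); print("raised",z)
im=env.capture("side"); cv2.imwrite("pics/side1.png",cv2.resize(im[200:350,200:400,::-1],None,fx=4,fy=4))
E
```

```text
0.9992735506915105
4.1667 [ 0.6  -0.11  0.43]
5.1167 [-0.87 -1.12 -0.51]
z 25 [-0.18  0.04  0.66] 7.3667 [ 460.70171598 -113.21278463   24.91641968]
```

View pics/side1.png

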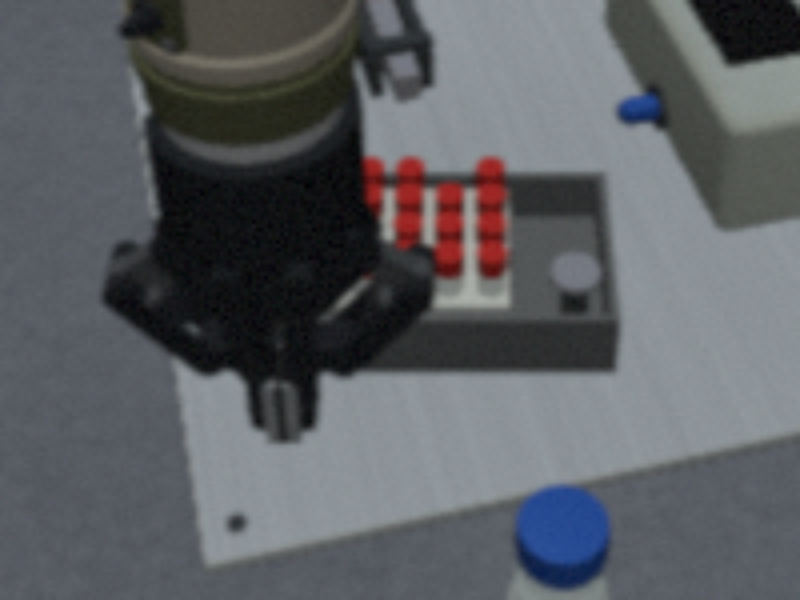

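The shut fingertips (280,435) stand just off the tray's outer face and clear of everything else. Now I'll swing the tray.

```bash
python3 - <<'E'
from h import *
a0=S[3]
env.move_l(*pose(a0,13,26),vel=40); print(env.read_time(),F(a0))
for a in list(np.arange(a0-.15,.3,-.15))+[.27]:
    env.move_l(*pose(a,11,26),vel=50); print(round(a,2),F(a),env.read_time())
im=env.capture("top"); cv2.imwrite("pics/top1.png",cv2.resize(im[80:310,220:500,::-1],None,fx=2.6,fy=2.6,interpolation=cv2.INTER_CUBIC))
E
```

```text
8.1917 [-0.53  0.08  0.48]
1.16 [ 0.24 -0.06 -0.11] 8.7417
1.01 [-0.67  0.14 -0.7 ] 9.2583
0.86 [-0.07 -0.2   0.37] 9.775
0.71 [0.53 0.12 0.06] 10.2917
0.56 [-0.27  0.4  -0.54] 10.8083
0.41 [-0.64  0.22  0.48] 11.325
0.27 [ 0.24 -0.59  0.31] 11.8083
```

View pics/top1.png

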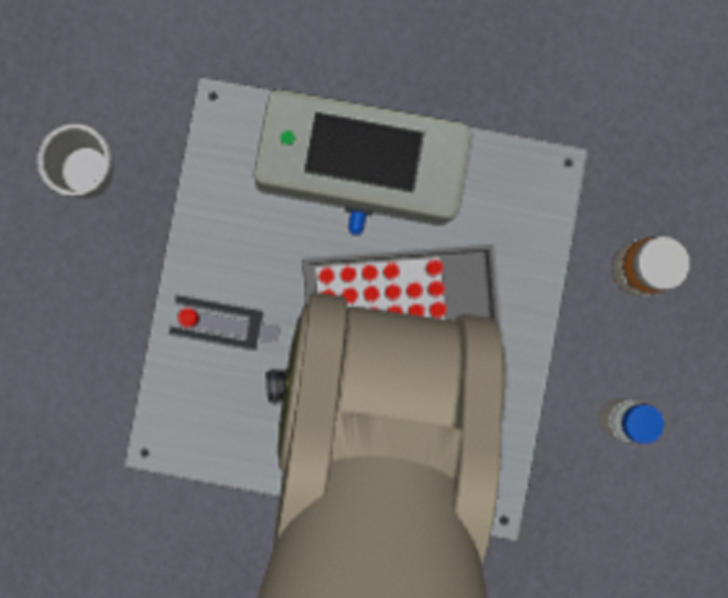

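The tray's rim now runs (303,262)-(492,247), about 0.26 rad from home, which matches the command. Next I'll feel for the plunger and its stop.

```bash
cat >> h.py <<'E'
def Fp(a,n=4):
    v=[]
    for _ in range(n): v.append(-F(a)[0]); env.pause(.01)
    return float(np.mean(v))
E
python3 - <<'E'
from h import *
env.move_l(*pose(.14,11,26),vel=30); print(Fp(.14),env.read_time())
a=.14; log=[]; 
while a>-.12:
    f=Fp(a); log.append((round(a,4),round(f,1)))
    if f>7.5 : break
    a-=.003 if f<2.5 else .0017
    env.move_l(*pose(a,11,26),vel=15)
print(log,env.read_time())
E
```

```text
-0.03 12.5667
[(0.14, -0.1), (0.137, 0.8), (0.134, 0.7), (0.131, 0.7), (0.128, 0.4), (0.125, 0.8), (0.122, 0.8), (0.119, 1.1), (0.116, 1.0), (0.113, 0.7), (0.11, 0.3), (0.107, 0.5), (0.104, 1.0), (0.101, 0.7), (0.098, 1.2), (0.095, 1.5), (0.092, 3.4), (0.0903, 4.9), (0.0886, 5.4), (0.0869, 6.0), (0.0852, 6.4), (0.0835, 6.6), (0.0818, 6.9), (0.0801, 6.7), (0.0784, 6.6), (0.0767, 6.5), (0.075, 7.2), (0.0733, 6.8), (0.0716, 6.9), (0.0699, 7.0), (0.0682, 6.8), (0.0665, 7.1), (0.0648, 6.1), (0.0631, 6.6), (0.0614, 6.9), (0.0597, 6.7), (0.058, 6.4), (0.0563, 6.5), (0.0546, 6.5), (0.0529, 6.8), (0.0512, 6.4), (0.0495, 6.8), (0.0478, 6.7), (0.0461, 7.0), (0.0444, 6.6), (0.0427, 6.7), (0.041, 6.8), (0.0393, 7.0), (0.0376, 7.0), (0.0359, 6.8), (0.0342, 7.0), (0.0325, 6.7), (0.0308, 6.9), (0.0291, 6.6), (0.0274, 6.8), (0.0257, 7.1), (0.024, 6.9), (0.0223, 7.0), (0.0206, 6.6), (0.0189, 6.8), (0.0172, 6.8), (0.0155, 6.8), (0.0138, 6.9), (0.0121, 7.1), (0.0104, 7.0), (0.0087, 6.9), (0.007, 6.7), (0.0053, 6.7), (0.0036, 7.0), (0.0019, 7.6)] 32.15
```

```bash
python3 - <<'E'
from h import *
a=.0019; log=[]; t0=None
while a>-.15:
    f=Fp(a,3); t=env.read_time(); log.append((round(a,4),round(f,1),round(t,2)))
    if f>15 and t0 is None: t0=t
    if t0 and t-t0>1.5: break
    e=16.3-f
    if abs(e)>.7:
        a-=np.clip(e*.1,-.3,.35)/118
        env.move_l(*pose(a,11,26),vel=15)
    else: env.pause(.08)
    if t>45: break
print(log)
env.move_l(pose(a+.01,13,26)[0],vel=25); 
env.move_l(pose(a+.08,18,26)[0],vel=60); print(Fp(a),env.read_time())
env.move_l(pose(a+.08,18,110)[0],vel=150); print(env.read_time(),a)
open("a.txt","w").write(str(a))
E
```

```text
[(0.0019, 7.4, 32.17), (np.float64(-0.0011), 8.1, 32.45), (np.float64(-0.004), 8.9, 32.73), (np.float64(-0.007), 9.5, 33.0), (np.float64(-0.01), 10.4, 33.27), (np.float64(-0.0129), 10.0, 33.55), (np.float64(-0.0159), 12.0, 33.83), (np.float64(-0.0189), 12.2, 34.1), (np.float64(-0.0218), 12.3, 34.38), (np.float64(-0.0248), 13.4, 34.65), (np.float64(-0.0273), 13.9, 34.92), (np.float64(-0.0293), 14.8, 35.2), (np.float64(-0.0305), 14.5, 35.48), (np.float64(-0.0321), 15.0, 35.75), (np.float64(-0.0332), 15.3, 36.02), (np.float64(-0.034), 15.3, 36.3), (np.float64(-0.0349), 15.4, 36.58), (np.float64(-0.0356), 15.7, 36.85), (np.float64(-0.0356), 15.8, 36.96), (np.float64(-0.0356), 16.0, 37.07), (np.float64(-0.0356), 15.8, 37.17), (np.float64(-0.0356), 16.0, 37.28), (np.float64(-0.0356), 15.9, 37.39), (np.float64(-0.0356), 15.9, 37.5), (np.float64(-0.0356), 15.9, 37.61)]
0.20750000000000002 38.2917
39.0 -0.03561977401129944
```

```bash
python3 - <<'E'
from h import *
w=lambda y,z:s2w(S[:3],[(-34,y,z)])[0]
c=np.array(env.read_joints())
best=min((( np.abs(np.array(j)-c).max(),yaw) for yaw in (np.degrees(S[2])+90,np.degrees(S[2])-90) if (j:=env.ik(w(285,110),[180,0,yaw])) is not None))
print(best); rot=[180,0,best[1]]
env.goto(w(285,110),rot); env.move_l(w(285,60),vel=120)
f0=np.mean([F()[1] for _ in range(3)]); print(env.read_time(),f0)
env.move_l(w(268,60),vel=60)
log=[];y=268
while y>200:
    y-=4 if y>225 else 1.5
    env.move_l(w(y,60),vel=30); f=np.mean([F()[1] for _ in range(3)]); log.append((y,round(f,1)))
    if f>(8 if y<225 else 6): break
print(log,env.read_time(),env.read_ee_pos(),w(y,60))
im=env.capture("side"); cv2.imwrite("pics/side2.png",cv2.resize(im[150:350,200:460,::-1],None,fx=3,fy=3))
E
```

```text
(np.float64(76.25498032552774), np.float64(-100.4710800545452))
40.775 -0.32
[(264, np.float64(0.2)), (260, np.float64(-0.4)), (256, np.float64(0.2)), (252, np.float64(1.0)), (248, np.float64(1.0)), (244, np.float64(0.5)), (240, np.float64(0.8)), (236, np.float64(0.6)), (232, np.float64(0.2)), (228, np.float64(1.0)), (224, np.float64(0.9)), (222.5, np.float64(0.8)), (221.0, np.float64(2.3)), (219.5, np.float64(1.5)), (218.0, np.float64(1.2)), (216.5, np.float64(1.0)), (215.0, np.float64(5.3)), (213.5, np.float64(9.6))] 46.075 [597.13039437 104.24964438  60.12988776] [596.75418816 102.34924184  60.        ]
```

View pics/side2.png

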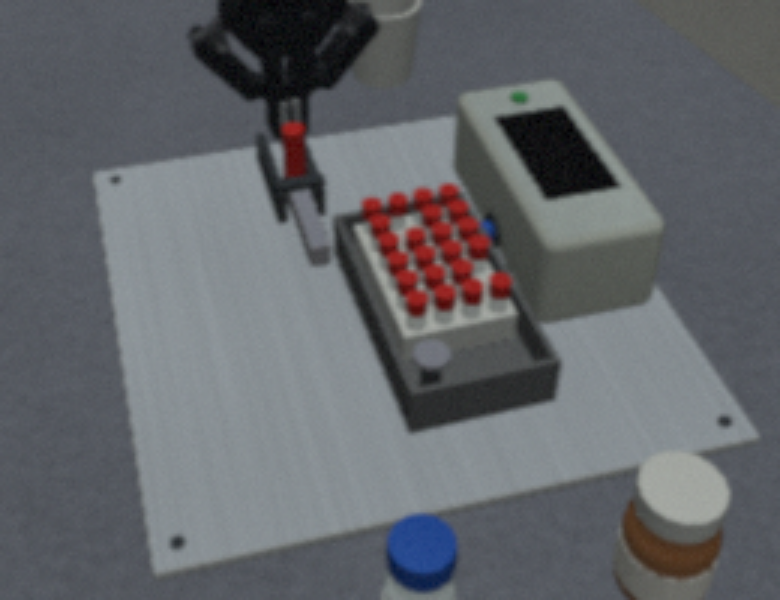

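The side view shows the bolt bar run out beside the tray, with its nose at (318,255). The knob (293,150) is at the end of its slot, the tray is parallel to the reader and the plunger is pressed in. I'll back off and hand in.

```bash
python3 - <<'E'
from h import *
w=lambda y,z:s2w(S[:3],[(-34,y,z)])[0]
env.move_l(w(211.5,60),vel=15); print(F())
env.move_l(w(240,60),vel=80); env.move_l(w(240,140),vel=150)
env.pause(.3); print(env.read_time(),F()); print(env.sign_off())
E
```

```text
[ 0.87 15.2  -0.63]
47.9 [-0.2  -0.    0.31]
the job is handed in; nothing more can be done
None
```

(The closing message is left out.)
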